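# Jack up a sine plate and hold it for the gauge blocks

### The job

Build up the little lever jack by threading the tall narrow collar and then the wide flat saddle fully home onto its spigot, and set the jack flat on the granite with its saddle centred under the marked lift pad on the sine plate's lug. Then pump the jack's handle all the way down so that the saddle, and not the gripper, lifts the sine plate, and finish while still holding the handle down, because the jack sinks back as soon as the handle is let go. Leave the other gauges and blocks on the surface plate where they are.

Things in the scene. Friction and masses are not known exactly. Their poses are not given: they have to be found in the camera images.
- lever_jack: small aluminium one-stroke lever jack, 0.8 kg in all, loose. Origin: underside of its foot, straight below the ram axis; z up. Its handle runs out to its -x; its +x end goes under the lug. Foot plate 64 mm wide (y), 10 mm high, x -165 to +30 mm. Ram barrel 52 mm across, top at z 32 mm. It can be slid or lifted by its pump block
- pump_block (a point): place to grasp the jack: in its pump block, at x -80, z 40 mm of the jack, axes of the jack. The block is 40 mm wide in y (grip across it), x -104 to -24 mm, from the foot plate (z 10) up to z 44 mm. Behind it a fork 38 mm wide, x -131 to -107 mm, up to z 60 mm, carries the handle's pivot
- ram_seat (a point): centre of the flat round shoulder, 34 mm across, on the jack's steel ram; jack x 0, z 36 mm with the handle up. From it rises the spigot, a post 16 mm thick and 25 mm high, its last 4 mm tapering to 10 mm. The rings go down over it on to this shoulder. Axes of the jack. It rises with the ram, 16 mm in a full stroke
- pump_handle (a joint): angle of the jack's handle in rad: 0 fully up, 0.42 fully down at its stop. It turns about the jack's y axis at jack x -122, z 50 mm; it slopes up from there by 0.50 rad minus this angle. The ram rises with it, 38 mm per rad. It springs back up when let go: 2 to 4 N at the grip unloaded, about 10 to 18 N with the sine plate on the saddle
- lever_grip: round black rubber grip on the end of the jack's handle, 22 mm thick, 80 mm long. Origin: its middle, 155 mm from the pivot; x axis along the handle towards the pivot. At jack x -258, z 124 mm with the handle up; at jack x -277, z 62 mm with it down. Pinch it from above across the jack's y, or push it down from above
- collar: steel distance collar, a ring 36 mm outside, 19 mm bore, 18 mm high, knurled side, lying flat with its axis upright, 0.1 kg. Origin: centre of its underside. Goes on the spigot first
- saddle: steel jack saddle, a wide flat ring 50 mm outside, 19 mm bore, 12 mm high, radial grooves on its top face, lying flat, grooves up, 0.13 kg. Origin: centre of its underside. Goes on the spigot second, on top of the collar; its top is then 66 mm above the granite with the handle up, 5 mm below the lift pad
- sine_table: steel sine table fixed on the granite. Origin: on the granite straight below the lift pad; +x runs from the lug to the hinge. Base x 45 to 345 mm, 130 mm wide, 28 mm high; hinged plate x 40 to 352 mm, up to z 96 mm; workpiece on it up to z 142 mm. The jack goes in with its x along this x, handle pointing away; its foot then ends 15 mm short of the base
- lift_lug: steel lug, 50 mm wide, on the free end of the sine plate, overhanging the granite. Origin: the lift point, centre of the underside of the round 40 mm lift pad under the lug, 71 mm above the granite with the plate down. Right above it a 32 mm disc with a scribed cross, top at z 96 mm. The lug ends 22 mm before this point (table -x), the plate starts 40 mm behind it. Axes of the plate
- sine_plate (a joint): angle of the hinged sine plate in rad: 0 down with its free roller on the rest, grows as the lug rises; 0.01 lifts the lift pad by 3.15 mm (hinge axis 315 mm away). About 30 to 50 N are needed at the pad to lift it
- setting_ring: plain steel setting ring, 64 mm outside, 36 mm bore, 16 mm high; bystander, too big for the jack's spigot
- v_block: steel V-block 60 x 45 x 45 mm; bystander
- gauge_stack: wrung stack of steel gauge blocks 35 x 12 x 21 mm, kept ready for later; bystander
- plug_gauge: double-ended plug gauge, 119 mm long, 20 mm thick, lying; bystander
- caliper: digital caliper lying flat, 230 mm long; bystander
- gauge_case: open red gauge-block case 150 x 90 x 28 mm; bystander
- dial_gauge: dial gauge lying on its back, 58 mm dial; bystander
Mind the look-alikes: they are no part of the job. Leave any purple look-alike of the saddle alone.

How it is judged (in metres and radians):
On the way, in this order (a step that is already met when the one before it is completed fails the run):
1. the collar is threaded fully home on the ram's shoulder and let go, before the saddle (horizontal distance between collar and ram_seat below 0.005 m and z of collar in the frame of ram_seat between -0.003 and 0.0035 m and contact force between collar and the fingers below 0.2 N and not (horizontal distance between saddle and ram_seat below 0.005 m and z of saddle in the frame of ram_seat between 0.0135 and 0.0225 m)), for 0.2 s.
2. the saddle is threaded fully home on top of the collar and let go, with the jack not yet under the lug (horizontal distance between each of collar, saddle and ram_seat below 0.005 m and z of collar in the frame of ram_seat between -0.003 and 0.0035 m and z of saddle in the frame of ram_seat between 0.0135 and 0.0225 m and contact force between saddle and the fingers below 0.2 N and horizontal distance between saddle and lift_lug above 0.03 m), for 0.2 s.
3. the jack stands flat on the granite with its built-up saddle centred under the lift pad (within 10 mm), its handle still up (horizontal distance between each of collar, saddle and ram_seat below 0.005 m and z of collar in the frame of ram_seat between -0.003 and 0.0035 m and z of saddle in the frame of ram_seat between 0.0135 and 0.0225 m and horizontal distance between saddle and lift_lug below 0.01 m and value of joint pump_handle below 0.08 rad and angle between lever_jack's own z axis and vertical below 0.06 rad and height (world z) of lever_jack below 0.003 m and linear speed of lever_jack below 0.02 m/s), for 0.2 s.
At the end, for the whole second after the job is handed in: Robot holds the grip down (over 4 N), handle over 0.345 rad; sine plate steady above 0.018 rad, carried by the saddle (over 15 N), lug untouched by the robot; collar and saddle home on the spigot (3.5 mm), saddle within 10 mm of the lift point, jack flat on the granite (horizontal distance between each of collar, saddle and ram_seat below 0.005 m and z of collar in the frame of ram_seat between -0.003 and 0.0035 m and z of saddle in the frame of ram_seat between 0.0135 and 0.0225 m and horizontal distance between saddle and lift_lug below 0.01 m and angle between lever_jack's own z axis and vertical below 0.06 rad and height (world z) of lever_jack below 0.004 m and value of joint pump_handle above 0.345 rad and value of joint sine_plate above 0.018 rad and velocity of joint sine_plate between -0.05 and 0.05 rad/s and contact force between saddle and lift_lug above 15 N and (contact force between lever_grip and the fingers above 4 N or contact force between lever_grip and the arm above 4 N) and contact force between lift_lug and the arm below 1 N and contact force between lift_lug and the fingers below 1 N); the arm keeps its last pose, push and grip.
It fails at once if a bystander was pushed more than 30 mm (distance of any of setting_ring, v_block, gauge_stack, plug_gauge, caliper, gauge_case, dial_gauge from where it was at the start of the episode above 0.03 m).
It fails at once if the jack was tipped over by more than 0.35 rad (angle between lever_jack's own z axis and vertical above 0.35 rad).
It fails at once if the gripper, not the jack, pushed or lifted the lug (over 15 N) (contact force between lift_lug and the fingers above 15 N or contact force between lift_lug and the arm above 15 N).
It also fails if it takes over 72 s, if anything falls off the work surface, if the arm or the gripper's body presses on something with over 40 N, if the wrist force passes 120 N, or if a joint passes its speed limit or range.

### The arm

A 7-joint arm with a two-finger parallel gripper is mounted at the origin on the work surface. World frame = base frame: x ahead of the robot, y to its left, z up, the work surface at z = 0. Lengths are in m, angles in degrees, forces in N, time in s.
With the tool pointing down it reaches from about 0.425 to 0.875 m from the base axis. Payload 4.7 kg.
Tool frame: the origin (TCP) lies between the finger pads; the fingertips stand 8 mm ahead of it and the grasp point (between the pads) lies 11 mm behind it (env.tip_extent is the distance from the TCP to the fingertips, in m); z points along the fingers, y is the line along which they close (so a half turn about z gives the same grasp; the last joint's range is limited). The gripper opens to 87 mm and grips with 3 to 60 N. Pads are 19 mm wide; open, the fingers measure 117 mm over their backs; the gripper's body (75 mm by 190 mm) begins 51 mm behind the grasp point.
Start: joints at [-68.921, 18.392, -4.016, 83.108, 1.295, 78.541, -3.26], TCP at [0.225, 0.61, 0.231] pointing down, gripper open.
Joint ranges: [-163.93, 163.93], [-17.29, 119.83], [-79.2, 71.16], [3.27, 140.29], [-89.18, 269.18], [5.43, 117.66], [-154.24, 154.24]. Speed limits (degrees/s): [147.25, 147.25, 180, 180, 180, 180, 180].

### API

Orientations are given as [roll, pitch, yaw] about the fixed x, y, z axes, in that order (R = Rz(yaw) Ry(pitch) Rx(roll)).
In Python, from cell import sensors, vision, workorder, env gives the robot as it stands.
- The arm moves only by the tool drive_tool, never from a script. Its argument "moves" is a list of rows, each an object of numbers: "x", "y", "z": the shift along the tool's x, y, z in mm; "rx", "ry", "rz": the turn, a rotation vector about the tool's x, y, z in rad; "fingers": the closure, from -1 (fully open) to 1 (shut). In form: [{"x": .., "y": .., "z": .., "rx": .., "ry": .., "rz": .., "fingers": ..}, ...]. A call has 1 to 20 rows; each row is the pose to reach, as a shift and turn from the pose commanded when the call began, along the tool's axes at that moment; what a row does not reach only later rows make up. A row lasts 1/8 s, in which the tool goes at most 62.5 mm and 10.7 degrees, less where a joint would pass 70% of its speed; a pose out of reach is approached as far as the arm can. A call with a gripper value outside its range is refused whole. The fingers move at their own pace and stop on an object; "force" is the grip in N (left out, the last holds). Time passes only in rows, so rows that repeat a pose let the fingers close. It gives the time, the measured TCP pose, the force, the opening and the grip force at its end, in the units of the state.
- sensors.get_obs(): the state, without advancing time (a new reading comes with each control period).
- vision.read_camera(name): name is "side" or "top"; returns a dict with "image" (384x512x3 uint8, red, green, blue), "fx", "fy", "cx", "cy" (pixels), "R" (3x3) and "t" (3): a world point X has camera coordinates R X + t. Camera axes: x right, y down, z forward; pixel columns grow to the right and rows downward; lengths in m; the calibration is good to about 2 mm. A picture is of the moment at which its call begins. There is no depth.
- workorder.sign_off(): hands the job in; it is judged then, once.
The state is a dict: "time_s": time; "qpos": joint angles; "joint_velocities": joint speeds; "effort": joint torques, N m; "tool_pos": TCP position; "tool_rot": TCP orientation; "force": force on the tool from outside, world axes, zero at the start; "wrist_torque": the same for the moment, N m; "grip_width": finger opening in m; "grasp_force": force on a finger pad.
Only numpy, scipy, OpenCV 4.12 (cv2) and the standard library are available. Lean on these libraries where they do the work, as an engineer would, in place of code of your own. Each camera call takes 0.05 s, during which the arm holds its last target. There are 200 camera calls.

## Working session

There is one attempt and no reset: what is moved stays moved. The work goes in short steps, Python scripts to look and compute and a tool call to move; the robot and the scene stay as the last step left them, time stands still between calls to the robot, and variables do not carry over. Pictures are saved under pics/ and viewed, at most 10 in all, crops included, and the job is handed in when it is done.

Besides the shell and the picture viewer there is one more tool, called after "Emit:" by a JSON object that holds its "api" and its "payload". drive_tool: Moves the arm, as the interface text tells. Its arguments: {"type":"object","properties":{"moves":{"type":"array"},"force":{"type":"number"}},"required":["moves"]}

```bash
mkdir -p pics; ls
cat > h.py <<'E'
import numpy as np, cv2
from cell import sensors, vision, workorder, env
def cam(n):
    c=vision.read_camera(n); c['R']=np.array(c['R']); c['t']=np.array(c['t']); c['image']=np.array(c['image']); return c
def ray(c,u,v):
    d=c['R'].T@np.array([(u-c['cx'])/c['fx'],(v-c['cy'])/c['fy'],1.]); o=-c['R'].T@c['t']; return o,d/np.linalg.norm(d)
def onz(c,u,v,z):
    o,d=ray(c,u,v); return o+d*(z-o[2])/d[2]
def proj(c,X):
    p=c['R']@np.array(X)+c['t']; return np.array([c['fx']*p[0]/p[2]+c['cx'],c['fy']*p[1]/p[2]+c['cy']])
def tri(c1,p1,c2,p2):
    o1,d1=ray(c1,*p1);o2,d2=ray(c2,*p2)
    s=np.linalg.lstsq(np.c_[d1,-d2],o2-o1,rcond=None)[0]
    a,b=o1+s[0]*d1,o2+s[1]*d2; return (a+b)/2,np.linalg.norm(a-b)
def save(c,f,box=None,w=None):
    im=c['image'][:,:,::-1]
    if box: x0,y0,x1,y1=box; im=im[y0:y1,x0:x1]
    if w: im=cv2.resize(im,None,fx=w,fy=w,interpolation=cv2.INTER_CUBIC)
    cv2.imwrite('pics/'+f,im)
E
python3 - <<'E'
from h import *
import pickle
for n in('top','side'):
    c=cam(n); pickle.dump(c,open(n+'0.pkl','wb')); save(c,n+'0.png',None,1.5)
    print(n,c['fx'],c['fy'],c['cx'],c['cy'],(-c['R'].T@c['t']).round(3),c['R'].round(3).tolist())
print(sensors.get_obs())
E
```

```text
pics
top 373.97221107094805 373.97221107094805 249.36442623022307 191.0465839085309 [ 0.434 -0.011  1.103] [[0.013, -1.0, -0.023], [-0.993, -0.01, -0.114], [0.114, 0.025, -0.993]]
side 354.9774254260392 354.9774254260392 254.95708790669894 191.26726740505092 [0.305 0.737 0.729] [[-0.94, -0.34, 0.023], [-0.233, 0.589, -0.774], [0.25, -0.733, -0.633]]
{'time_s': 0.1, 'qpos': array([-68.92274967,  18.43319136,  -4.01530635,  83.16823549,
         1.29628082,  78.54261869,  -3.26061679]), 'joint_velocities': array([-0.07228763,  0.0412918 , -0.08022162, -0.26912049, -0.00613304,
       -0.02883085,  0.01363156]), 'effort': array([ 5.99714190e-05, -4.92570198e+01, -4.05913582e-01, -3.13401389e+01,
       -6.43122476e-02,  3.94118449e-02,  5.97214898e-05]), 'tool_pos': array([0.22506722, 0.60926377, 0.22958641]), 'tool_rot': array([-1.79901260e+02,  6.92658332e-03,  1.59731782e+02]), 'force': array([-0.01239272,  0.03268316, -0.16088249]), 'wrist_torque': array([ 0.00896291, -0.0039724 , -0.00952558]), 'grasp_force': 0.0, 'grip_width': 0.08704868345244943}
```

View pics/top0.png

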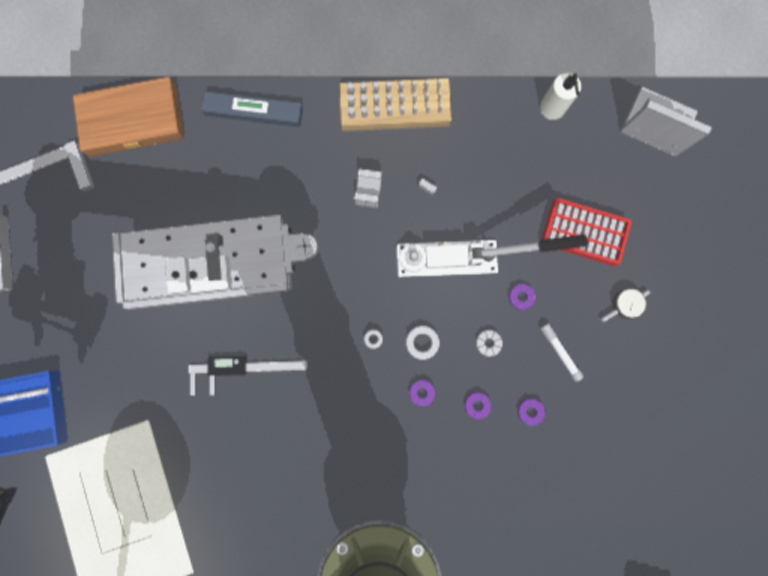

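View pics/side0.png

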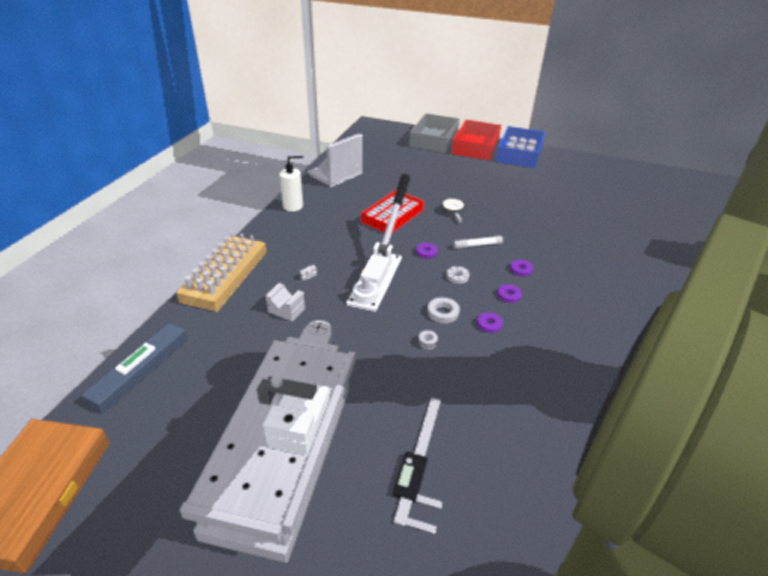

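The top view (1.5x pixels) shows three grey rings in a row: a small one at (373,338), a big plain one at (422,342), and a grooved one at (489,342). Four purple rings lie nearby. The jack's ram is at (413,257) and its handle points right. The lug disc is at (306,246).

The small ring fits the collar (36 mm, tall). The big plain one fits the setting ring (64 mm). The grooved grey one fits the saddle. I'll confirm this in one enlarged crop.

Run:
```python
from h import *
import pickle
t=pickle.load(open('top0.pkl','rb')); s=pickle.load(open('side0.pkl','rb'))
A=cv2.resize(t['image'][140:250,190:350,::-1],None,fx=4,fy=4,interpolation=cv2.INTER_CUBIC)
cv2.imwrite('pics/ct.png',A)
B=cv2.resize(s['image'][115:240,175:355,::-1],None,fx=4,fy=4,interpolation=cv2.INTER_CUBIC)
cv2.imwrite('pics/cs.png',B)
for n,c in(('top',t),('side',s)):
    hsv=cv2.cvtColor(c['image'],cv2.COLOR_RGB2HSV)
    m=((hsv[...,2]>105)&(hsv[...,1]<60)).astype(np.uint8)
    k,l,st,ce=cv2.connectedComponentsWithStats(m)
    for i in range(1,k):
        if 30<st[i,4]<4000: 
            cs=max(cv2.findContours((l==i).astype(np.uint8),cv2.RETR_EXTERNAL,cv2.CHAIN_APPROX_NONE)[0],key=len)
            e=cv2.fitEllipse(cs) if len(cs)>5 else None
            print(n,st[i],ce[i].round(1),np.round(e[0],1),np.round(e[1],1))
```

```text
top [253  53  11  25  86] [258.8  63.3] [257.1  63.4] [10.6 23.9]
top [265  53   5  16  48] [267.1  60.3] [267.1  60.2] [ 3.1 17. ]
top [231  54  14  25 207] [237.6  65.6] [237.7  65.8] [12.9 26.5]
top [248  54   5  24  87] [250.4  65. ] [250.4  64.1] [ 3.7 27.6]
top [133  61  68  21 837] [166.8  71. ] [167.1  71. ] [13.5 90.7]
top [  0  93  61  33 739] [ 32.9 109.7] [ 30.6 118.1] [36.2 60.1]
top [371 136  45  19 265] [393.9 144.8] [395.2 145.2] [ 6.5 51.4]
top [  0 145   8  50 304] [  2.8 171.7] [  2.9 176. ] [ 6.6 61.2]
top [368 145  46  19 275] [391.1 154. ] [391.5 154. ] [ 6.8 53.5]
top [447 146  12  16  36] [452.1 153.5] [450.8 153.9] [ 8.9 14.1]
top [366 154  10   6  38] [370.  156.4] [369.8 156.4] [5.  9.4]
top [386 161  25  12 128] [399.9 166.3] [399.6 166.2] [ 6.1 27.8]
top [143 239  16   6  85] [149.8 241.4] [149.3 241.4] [ 5.6 17.2]
top [164 240  41  10 332] [183.7 244.3] [183.1 244.3] [ 8.2 52.3]
top [145 252  19  16 107] [152.3 257.7] [152.6 258.2] [13.8 18.2]
top [  0 259  32   9 110] [ 15.6 262.9] [ 15.7 262.9] [ 3.1 37.9]
top [273 358  22  26 315] [282.6 372.8] [282.6 372.6] [13.7 29.2]
top [215 361  18  23 201] [223.3 372. ] [223.4 371.9] [ 8.8 27.8]
side [338  91  13   9  70] [344.4  95. ] [344.4  94.9] [ 7.4 12. ]
side [351  93   7   8  35] [353.9  96.3] [353.9  96.3] [4.9 7.6]
side [446 135  12  12  40] [451.7 140.9] [451.9 140.7] [ 9.2 10.2]
side [265 305  11  20 125] [270.4 315.4] [270.3 315.8] [ 7.3 19.8]
```

View pics/ct.png

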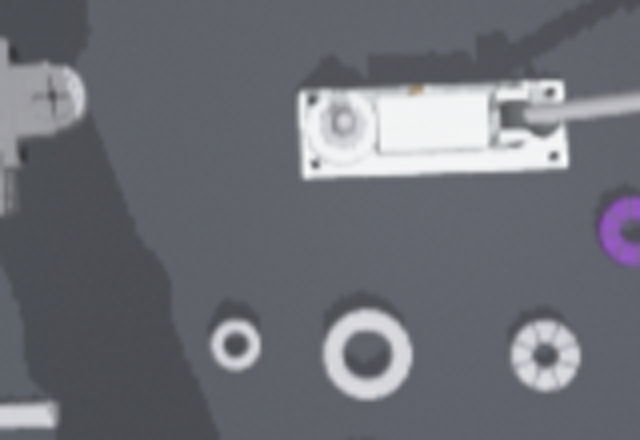

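View pics/cs.png

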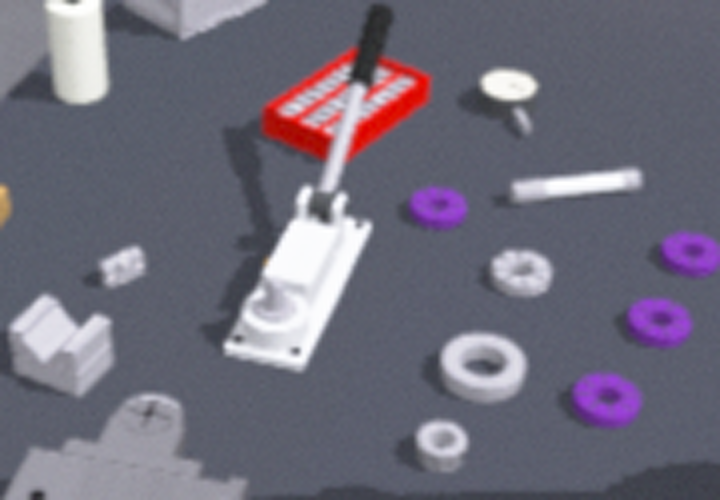

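Crop check: the collar is at crop (235,345), the setting ring at (367,353), and the grey grooved saddle at (545,355). Both views agree, with 4 purple copies nearby. The jack's foot corners are at about (300,92), (565,80), (568,165) and (303,180), and the cross is at (52,96).

```bash
cat > meas.py <<'E'
from h import *
import pickle
t=pickle.load(open('top0.pkl','rb')); s=pickle.load(open('side0.pkl','rb'))
def ell(c,box,th,low=False):
    x0,y0,x1,y1=box; g=cv2.cvtColor(c['image'],cv2.COLOR_RGB2GRAY)[y0:y1,x0:x1]
    g=cv2.resize(g,None,fx=6,fy=6,interpolation=cv2.INTER_CUBIC)
    m=(g>th).astype(np.uint8); cs=cv2.findContours(m,cv2.RETR_CCOMP,cv2.CHAIN_APPROX_NONE)
    cs,h=cs[0],cs[1][0]; i=max(range(len(cs)),key=lambda i:cv2.contourArea(cs[i]))
    r=[]
    for k in [i]+[j for j in range(len(cs)) if h[j][3]==i and len(cs[j])>20]:
        e=cv2.fitEllipse(cs[k]); r.append(np.r_[(np.array(e[0])+.5)/6-.5+[x0,y0],np.array(e[1])/6])
    return r
B={'collar':((238,214,260,238),(274,215,300,240)),'saddle':((314,214,340,242),(294,174,316,192)),'ring':((268,212,298,244),(283,196,308,218))}
Z={'collar':.018,'saddle':.012,'ring':.016}
for n,(a,b) in B.items():
    ea,eb=ell(t,a,135),ell(s,b,135)
    print(n,'top',[x.round(1).tolist() for x in ea],'side',[x.round(1).tolist() for x in eb])
    print('  tri outer',*tri(t,ea[0][:2],s,eb[0][:2]),'onz outer(mid)',onz(t,*ea[0][:2],Z[n]*.75), 'side',onz(s,*eb[0][:2],Z[n]/2))
    if len(ea)>1: print('  bore onz top',onz(t,*ea[1][:2],Z[n]))
    if len(ea)>1 and len(eb)>1: print('  tri bore',*tri(t,ea[1][:2],s,eb[1][:2]))
g=cv2.cvtColor(t['image'],cv2.COLOR_RGB2GRAY)
m=(g>185).astype(np.uint8); m[:150]=0;m[190:]=0;m[:,:255]=0;m[:,345:]=0
m=cv2.morphologyEx(m,cv2.MORPH_OPEN,np.ones((5,5)))
# foot corners
P=[(300,92),(567,80),(569,166),(303,180)]
q=cv2.cornerSubPix(g,np.float32([[(x+.5)/4-.5+190,(y+.5)/4-.5+140] for x,y in P]).reshape(-1,1,2),(3,3),(-1,-1),(3,50,.01)).reshape(-1,2)
C=np.array([onz(t,*p,.010) for p in q]); print('corners px',q.round(1).tolist()); print(C.round(4))
print('lens',[np.linalg.norm(C[i]-C[(i+1)%4]).round(4) for i in range(4)])
ax=(C[0]-C[1])+(C[3]-C[2]); ax/=np.linalg.norm(ax); ctr=C.mean(0)
print('jack yaw',np.degrees(np.arctan2(ax[1],ax[0])),'origin est',ctr+ax*.0675, 'front',(C[0]+C[3])/2-ax*.03)
print('spigot top px in top->',onz(t,(343)/4+190,121/4+140,.061))
# lug cross
ct=cv2.cornerSubPix(g,np.float32([[[202.7,163.7]]]),(4,4),(-1,-1),(3,50,.01))[0,0]
gs=cv2.cvtColor(s['image'],cv2.COLOR_RGB2GRAY)
cs=cv2.cornerSubPix(gs,np.float32([[[212.5,217.5]]]),(3,3),(-1,-1),(3,50,.01))[0,0]
print('cross',ct,cs,tri(t,ct,s,cs),onz(t,*ct,.096),onz(s,*cs,.096))
# plate edges
gx=g.astype(int)
for lo,hi,name in((125,155,'up'),(180,215,'dn')):
    pts=[]
    for u in range(90,180,4):
        col=gx[lo:hi,u]; d=np.abs(np.diff(cv2.GaussianBlur(col.astype(np.float32),(1,3),0).ravel())); pts.append((u,lo+np.argmax(d)+.5))
    print(name,[p[1] for p in pts]); l=cv2.fitLine(np.float32(pts),cv2.DIST_HUBER,0,.1,.01).ravel()
    a=onz(t,l[2],l[3],.09);b=onz(t,l[2]+50*l[0],l[3]+50*l[1],.09); d=a-b; d*=np.sign(d[1]);print(name,'yaw',np.degrees(np.arctan2(d[1],d[0])),a)
E
python3 meas.py
```

```text
collar top [[248.5, 225.8, 12.5, 12.7], [248.5, 225.8, 5.9, 6.2]] side [[285.4, 225.1, 11.1, 13.4], [286.9, 230.7, 1.6, 1.8]]
  tri outer [0.45626766 0.01698727 0.00981166] 0.0026549809373573484 onz outer(mid) [0.45749463 0.01713018 0.0135    ] side [0.45512417 0.01597139 0.009     ]
  bore onz top [0.45757533 0.01703304 0.018     ]
  tri bore [ 0.45354812  0.01698046 -0.01108065] 0.009451171232555386
saddle top [[325.9, 228.5, 17.3, 17.8], [325.9, 228.4, 6.0, 6.3]] side [[305.3, 182.5, 11.2, 15.5], [305.8, 182.1, 1.4, 3.1]]
  tri outer [ 0.45137161 -0.20850712  0.00312592] 0.0027167228795068783 onz outer(mid) [ 0.45261231 -0.20723271  0.009     ] side [ 0.44946004 -0.20500335  0.006     ]
  bore onz top [ 0.45280156 -0.20671147  0.012     ]
  tri bore [ 0.45074814 -0.20828784  0.00518117] 0.004398116458023165
ring top [[281.4, 228.2, 22.4, 22.7], [281.4, 228.2, 11.8, 12.1]] side [[295.7, 205.9, 16.7, 21.7], [296.3, 205.8, 4.8, 10.1]]
  tri outer [ 0.45058843 -0.0789924   0.00587992] 0.0028225194059855407 onz outer(mid) [ 0.45187948 -0.07837685  0.012     ] side [ 0.44877319 -0.07683
[... 1165 characters left out ...]
146.5), np.float64(151.5), np.float64(145.5), np.float64(145.5), np.float64(144.5), np.float64(144.5), np.float64(143.5), np.float64(143.5)]
up yaw 96.89233962708603 [0.66555562 0.34119048 0.09      ]
dn [np.float64(204.5), np.float64(204.5), np.float64(203.5), np.float64(203.5), np.float64(202.5), np.float64(202.5), np.float64(202.5), np.float64(184.5), np.float64(201.5), np.float64(200.5), np.float64(184.5), np.float64(199.5), np.float64(199.5), np.float64(186.5), np.float64(186.5), np.float64(197.5), np.float64(197.5), np.float64(186.5), np.float64(196.5), np.float64(195.5), np.float64(195.5), np.float64(184.5), np.float64(194.5)]
dn yaw 97.8389329502779 [0.52357344 0.33825967 0.09      ]
```

```bash
cat > go.py <<'E'
import sys
from h import *
from scipy.spatial.transform import Rotation as Ro
def go(x,y,z,yaw):
    o=sensors.get_obs(); R=Ro.from_euler('xyz',o['tool_rot'],degrees=True)
    d=R.inv().apply(np.array([x,y,z])-o['tool_pos'])*1000
    rv=(R.inv()*Ro.from_euler('xyz',[180,0,yaw],degrees=True)).as_rotvec()
    print('t',round(o['time_s'],2),'at',np.round(o['tool_pos'],4),np.round(o['tool_rot'],1),'w',round(o['grip_width'],4),'F',np.round(o['force'],1),'q7',round(o['qpos'][6]))
    print('shift',d.round(1),'rot',rv.round(3))
if __name__=='__main__': go(*map(float,sys.argv[1:5]))
E
python3 go.py .4563 .0165 .10 182.8
python3 - <<'E'
from h import *
import pickle
# spigot in both views: print small grey patches brightness to find tip
t=pickle.load(open('top0.pkl','rb')); s=pickle.load(open('side0.pkl','rb'))
a=t['image'][160:181,266:288,::-1]; b=s['image'][170:205,228:262,::-1]
f=lambda i,k:cv2.resize(i,(400,int(400*i.shape[0]/i.shape[1])),interpolation=cv2.INTER_CUBIC)
a,b=f(a,0),f(b,0); n=max(len(a),len(b)); p=lambda i:np.vstack([i,np.zeros((n-len(i),400,3),np.uint8)])
cv2.imwrite('pics/sp.png',np.clip((np.hstack([p(a),p(b)]).astype(float)-120)*1.9,0,255).astype(np.uint8))
E
```

```text
t 0.1 at [0.2251 0.6093 0.2296] [-179.9    0.   159.7] w 0.087 F [-0.   0.  -0.2] q7 -3
shift [-422.2 -475.7  130.5] rot [-0.002 -0.    -0.403]
```

View pics/sp.png

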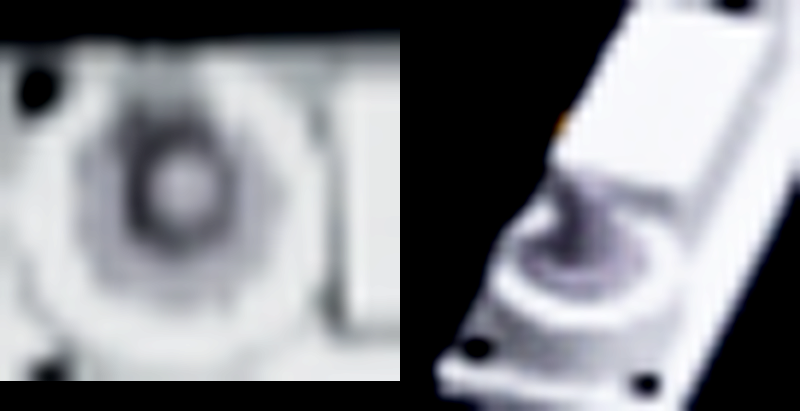

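The enlarged spigot view shows the tip disc in the top view at patch (184,186), about pixel (275.6,169.7). The shoulder centre is at about (275.2,170.8) in the top view and about (243.2,189.9) in the side view.

Run:
```python
from h import *
import pickle
t=pickle.load(open('top0.pkl','rb')); s=pickle.load(open('side0.pkl','rb'))
print(onz(t,275.6,169.73,.061),onz(t,275.2,170.8,.036),onz(s,243.2,189.9,.036),tri(t,(275.2,170.8),s,(243.2,189.9)))
```

```text
[ 0.61484917 -0.05842139  0.061     ] [ 0.61604964 -0.05841952  0.036     ] [ 0.6144242 -0.0580822  0.036    ] (array([ 0.61540843, -0.05861412,  0.03549463]), np.float64(0.0014773563907606328))
```

Emit:
{"api": "drive_tool", "payload": {"moves": [{"x":-60,"y":0,"z":0,"fingers":-0.3},{"x":-110,"y":-20,"z":0,"fingers":-0.3},{"x":-160,"y":-60,"z":0,"rz":-0.1,"fingers":-0.3},{"x":-200,"y":-105,"z":10,"rz":-0.2,"fingers":-0.3},{"x":-240,"y":-150,"z":20,"rz":-0.3,"fingers":-0.3},{"x":-275,"y":-200,"z":30,"rz":-0.4,"fingers":-0.3},{"x":-310,"y":-250,"z":40,"rz":-0.4,"fingers":-0.3},{"x":-340,"y":-300,"z":60,"rz":-0.4,"fingers":-0.3},{"x":-365,"y":-350,"z":80,"rz":-0.4,"fingers":-0.3},{"x":-390,"y":-400,"z":100,"rz":-0.4,"fingers":-0.3},{"x":-410,"y":-445,"z":115,"rz":-0.4,"fingers":-0.3},{"x":-422,"y":-476,"z":130,"rz":-0.4,"fingers":-0.3},{"x":-422,"y":-476,"z":130,"rz":-0.4,"fingers":-0.3},{"x":-422,"y":-476,"z":130,"rz":-0.4,"fingers":-0.3}], "force": 8}}

```text
invalid input at $.moves[0]: expected keys x, y, z, rx, ry, rz, fingers
```

```bash
python3 go.py .4563 .0165 .012 182.8
```

```text
t 0.1 at [0.2251 0.6093 0.2296] [-179.9    0.   159.7] w 0.087 F [-0.   0.  -0.2] q7 -3
shift [-422.2 -475.6  218.5] rot [-0.002 -0.    -0.403]
```

Emit:
{"api": "drive_tool", "payload": {"moves": [{"x":-422,"y":-476,"z":60,"rx":0,"ry":0,"rz":-0.4,"fingers":-0.3},{"x":-422,"y":-476,"z":60,"rx":0,"ry":0,"rz":-0.4,"fingers":-0.3},{"x":-422,"y":-476,"z":60,"rx":0,"ry":0,"rz":-0.4,"fingers":-0.3},{"x":-422,"y":-476,"z":60,"rx":0,"ry":0,"rz":-0.4,"fingers":-0.3},{"x":-422,"y":-476,"z":60,"rx":0,"ry":0,"rz":-0.4,"fingers":-0.3},{"x":-422,"y":-476,"z":60,"rx":0,"ry":0,"rz":-0.4,"fingers":-0.3},{"x":-422,"y":-476,"z":60,"rx":0,"ry":0,"rz":-0.4,"fingers":-0.3},{"x":-422,"y":-476,"z":60,"rx":0,"ry":0,"rz":-0.4,"fingers":-0.3},{"x":-422,"y":-476,"z":60,"rx":0,"ry":0,"rz":-0.4,"fingers":-0.3},{"x":-422,"y":-476,"z":130,"rx":0,"ry":0,"rz":-0.4,"fingers":-0.3},{"x":-422,"y":-476,"z":130,"rx":0,"ry":0,"rz":-0.4,"fingers":-0.3},{"x":-422,"y":-476,"z":130,"rx":0,"ry":0,"rz":-0.4,"fingers":-0.3},{"x":-422,"y":-476,"z":130,"rx":0,"ry":0,"rz":-0.4,"fingers":-0.3},{"x":-422,"y":-476,"z":130,"rx":0,"ry":0,"rz":-0.4,"fingers":-0.3}], "force": 8}}

```text
time_s: 1.85
tool_pos: [0.4568, 0.0185, 0.1016]
tool_rot: [179.9, 0.1, -177.2]
force: [-0.1, -0.4, -0.5]
grip_width: 0.0565
grasp_force: 0.0
```

```bash
python3 go.py .4563 .0165 .012 182.8
```

```text
t 1.85 at [0.4568 0.0185 0.1016] [ 1.799e+02  1.000e-01 -1.772e+02] w 0.0565 F [-0.1 -0.4 -0.5] q7 88
shift [ 0.7 -2.  89.6] rot [ 0.001  0.002 -0.   ]
```

Emit:
{"api": "drive_tool", "payload": {"moves": [{"x":0.7,"y":-2,"z":60,"rx":0,"ry":0,"rz":0,"fingers":-0.3},{"x":0.7,"y":-2,"z":90,"rx":0,"ry":0,"rz":0,"fingers":-0.3},{"x":0.7,"y":-2,"z":90,"rx":0,"ry":0,"rz":0,"fingers":-0.3},{"x":0.7,"y":-2,"z":90,"rx":0,"ry":0,"rz":0,"fingers":1},{"x":0.7,"y":-2,"z":90,"rx":0,"ry":0,"rz":0,"fingers":1},{"x":0.7,"y":-2,"z":90,"rx":0,"ry":0,"rz":0,"fingers":1},{"x":0.7,"y":-2,"z":90,"rx":0,"ry":0,"rz":0,"fingers":1}], "force": 8}}

```text
time_s: 2.72
tool_pos: [0.4559, 0.0155, 0.0111]
tool_rot: [180.0, 0.0, -177.3]
force: [-0.9, 0.8, 3.7]
grip_width: 0.0347
grasp_force: 8.0
```

Emit:
{"api": "drive_tool", "payload": {"moves": [{"x":0,"y":0,"z":0,"rx":0,"ry":0,"rz":0,"fingers":-0.3},{"x":0,"y":0,"z":0,"rx":0,"ry":0,"rz":0,"fingers":-0.3},{"x":0,"y":0,"z":0,"rx":0,"ry":0,"rz":1.57,"fingers":-0.3},{"x":0,"y":0,"z":0,"rx":0,"ry":0,"rz":1.57,"fingers":-0.3},{"x":0,"y":0,"z":0,"rx":0,"ry":0,"rz":1.57,"fingers":-0.3},{"x":0,"y":0,"z":0,"rx":0,"ry":0,"rz":1.57,"fingers":-0.3},{"x":0,"y":0,"z":0,"rx":0,"ry":0,"rz":1.57,"fingers":-0.3},{"x":0,"y":0,"z":0,"rx":0,"ry":0,"rz":1.57,"fingers":-0.3},{"x":0,"y":0,"z":0,"rx":0,"ry":0,"rz":1.57,"fingers":-0.3},{"x":0,"y":0,"z":0,"rx":0,"ry":0,"rz":1.57,"fingers":-0.3},{"x":0,"y":0,"z":0,"rx":0,"ry":0,"rz":1.57,"fingers":-0.3},{"x":0,"y":0,"z":0,"rx":0,"ry":0,"rz":1.57,"fingers":-0.3},{"x":0,"y":0,"z":0,"rx":0,"ry":0,"rz":1.57,"fingers":1},{"x":0,"y":0,"z":0,"rx":0,"ry":0,"rz":1.57,"fingers":1},{"x":0,"y":0,"z":0,"rx":0,"ry":0,"rz":1.57,"fingers":1},{"x":0,"y":0,"z":0,"rx":0,"ry":0,"rz":1.57,"fingers":1}], "force": 15}}

```text
time_s: 4.72
tool_pos: [0.4557, 0.015, 0.0106]
tool_rot: [180.0, -0.0, 92.7]
force: [-0.1, 0.1, -1.2]
grip_width: 0.0344
grasp_force: 15.0
```

```bash
python3 go.py .6148 -.0590 .085 92.8
```

```text
t 4.72 at [0.4557 0.015  0.0106] [180.   -0.   92.7] w 0.0344 F [-0.1  0.1 -1.2] q7 5
shift [-81.4 155.5 -74.4] rot [ 0.    -0.    -0.002]
```

```bash
python3 go.py .6143 -.0596 .085 92.8
```

```text
t 4.72 at [0.4557 0.015  0.0106] [180.   -0.   92.7] w 0.0344 F [-0.1  0.1 -1.2] q7 5
shift [-82.  154.9 -74.4] rot [ 0.    -0.    -0.002]
```

Emit:
{"api": "drive_tool", "payload": {"moves": [{"x":0,"y":0,"z":-40,"rx":0,"ry":0,"rz":0,"fingers":1},{"x":0,"y":0,"z":-78,"rx":0,"ry":0,"rz":0,"fingers":1},{"x":-40,"y":80,"z":-78,"rx":0,"ry":0,"rz":0,"fingers":1},{"x":-82,"y":155,"z":-78,"rx":0,"ry":0,"rz":0,"fingers":1},{"x":-82,"y":155,"z":-75,"rx":0,"ry":0,"rz":0,"fingers":1},{"x":-82,"y":155,"z":-75,"rx":0,"ry":0,"rz":0,"fingers":1},{"x":-82,"y":155,"z":-75,"rx":0,"ry":0,"rz":0,"fingers":1},{"x":-82,"y":155,"z":-75,"rx":0,"ry":0,"rz":0,"fingers":1}], "force": 15}}

```text
time_s: 5.72
tool_pos: [0.6133, -0.0586, 0.0856]
tool_rot: [-180.0, -0.1, 92.7]
force: [-0.5, -0.5, -0.7]
grip_width: 0.0344
grasp_force: 15.0
```

```bash
python3 go.py .6143 -.0596 .085 92.8;python3 - <<'E'
from h import *
c=cam('side'); p=proj(c,[.6145,-.0595,.06]).astype(int); print(p)
save(c,'s1.png',(p[0]-50,p[1]-45,p[0]+50,p[1]+35),7)
E
```

```text
t 5.72 at [ 0.6133 -0.0586  0.0856] [-1.80e+02 -1.00e-01  9.27e+01] w 0.0344 F [-0.5 -0.5 -0.7] q7 20
shift [-1.1  1.   0.6] rot [-0.    -0.002 -0.001]
[243 183]
```

View pics/s1.png

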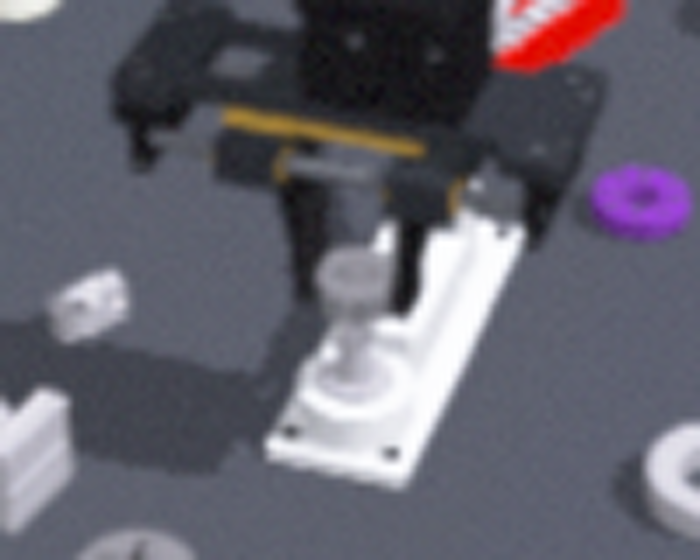

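The side crop shows the collar at (355,280), right above the spigot at (350,345), so I'm lowering it slowly.

Emit:
{"api": "drive_tool", "payload": {"moves": [{"x":-1,"y":1,"z":0,"rx":0,"ry":0,"rz":0,"fingers":1},{"x":-1,"y":1,"z":6,"rx":0,"ry":0,"rz":0,"fingers":1},{"x":-1,"y":1,"z":12,"rx":0,"ry":0,"rz":0,"fingers":1},{"x":-1,"y":1,"z":16,"rx":0,"ry":0,"rz":0,"fingers":1},{"x":-1,"y":1,"z":19,"rx":0,"ry":0,"rz":0,"fingers":1},{"x":-1,"y":1,"z":22,"rx":0,"ry":0,"rz":0,"fingers":1}], "force": 15}}

```text
time_s: 6.52
tool_pos: [0.6153, -0.0601, 0.0634]
tool_rot: [-180.0, -0.0, 92.7]
force: [-0.1, 1.4, 0.0]
grip_width: 0.0343
grasp_force: 15.0
```

Emit:
{"api": "drive_tool", "payload": {"moves": [{"x":0,"y":0,"z":5,"rx":0,"ry":0,"rz":0,"fingers":1},{"x":0,"y":0,"z":10,"rx":0,"ry":0,"rz":0,"fingers":1},{"x":0,"y":0,"z":14,"rx":0,"ry":0,"rz":0,"fingers":1},{"x":0,"y":0,"z":16,"rx":0,"ry":0,"rz":0,"fingers":1},{"x":0,"y":0,"z":16.5,"rx":0,"ry":0,"rz":0,"fingers":1}], "force": 15}}

```text
time_s: 7.15
tool_pos: [0.6153, -0.0601, 0.047]
tool_rot: [-180.0, -0.0, 92.7]
force: [-1.1, 3.6, 1.0]
grip_width: 0.0344
grasp_force: 15.0
```

Emit:
{"api": "drive_tool", "payload": {"moves": [{"x":0,"y":0,"z":0,"rx":0,"ry":0,"rz":0,"fingers":-0.3},{"x":0,"y":0,"z":0,"rx":0,"ry":0,"rz":0,"fingers":-0.3},{"x":0,"y":0,"z":0,"rx":0,"ry":0,"rz":0,"fingers":-0.3},{"x":0,"y":0,"z":-40,"rx":0,"ry":0,"rz":0,"fingers":-0.3},{"x":0,"y":0,"z":-90,"rx":0,"ry":0,"rz":0,"fingers":-0.65}], "force": 15}}

```text
time_s: 7.78
tool_pos: [0.6144, -0.0608, 0.1371]
tool_rot: [-179.9, 0.0, 92.7]
force: [0.5, 0.5, 0.1]
grip_width: 0.0607
grasp_force: 0.0
```

```bash
python3 go.py .4505 -.2073 .09 2.8
```

```text
t 7.78 at [ 0.6144 -0.0608  0.1371] [-179.9    0.    92.7] w 0.0607 F [0.5 0.5 0.1] q7 18
shift [-138.6 -170.4   47.6] rot [-1.000e-03  2.000e-03  1.569e+00]
```

Emit:
{"api": "drive_tool", "payload": {"moves": [{"x":-139,"y":-170,"z":10,"rx":0,"ry":0,"rz":1.57,"fingers":-0.65},{"x":-139,"y":-170,"z":10,"rx":0,"ry":0,"rz":1.57,"fingers":-0.65},{"x":-139,"y":-170,"z":10,"rx":0,"ry":0,"rz":1.57,"fingers":-0.65},{"x":-139,"y":-170,"z":20,"rx":0,"ry":0,"rz":1.57,"fingers":-0.65},{"x":-139,"y":-170,"z":47,"rx":0,"ry":0,"rz":1.57,"fingers":-0.65},{"x":-139,"y":-170,"z":47,"rx":0,"ry":0,"rz":1.57,"fingers":-0.65},{"x":-139,"y":-170,"z":47,"rx":0,"ry":0,"rz":1.57,"fingers":-0.65},{"x":-139,"y":-170,"z":47,"rx":0,"ry":0,"rz":1.57,"fingers":-0.65},{"x":-139,"y":-170,"z":47,"rx":0,"ry":0,"rz":1.57,"fingers":-0.65},{"x":-139,"y":-170,"z":47,"rx":0,"ry":0,"rz":1.57,"fingers":-0.65},{"x":-139,"y":-170,"z":47,"rx":0,"ry":0,"rz":1.57,"fingers":-0.65}], "force": 15}}

```text
time_s: 9.15
tool_pos: [0.452, -0.2075, 0.0901]
tool_rot: [-180.0, -0.0, 2.8]
force: [-0.7, -0.3, -0.2]
grip_width: 0.0722
grasp_force: 0.0
```

```bash
python3 go.py .4505 -.2073 .011 2.8
python3 - <<'E'
from h import *
import pickle
c=cam('side'); t=cam('top'); pickle.dump((c,t),open('1.pkl','wb')); p=proj(c,[.6145,-.0595,.06]).astype(int); q=proj(t,[.6145,-.0595,.06]).astype(int); print(p,q)
im=lambda c,p:cv2.resize(c['image'][p[1]-30:p[1]+30,p[0]-30:p[0]+30,::-1],(390,390),interpolation=cv2.INTER_CUBIC)
cv2.imwrite('pics/s2.png',np.hstack([im(c,p),im(t,q)]))
E
```

```text
t 9.15 at [ 0.452  -0.2075  0.0901] [-180.    -0.     2.8] w 0.0722 F [-0.7 -0.3 -0.2] q7 -54
shift [-1.5 -0.3 79.1] rot [-0. -0.  0.]
[243 183] [275 169]
```

View pics/s2.png

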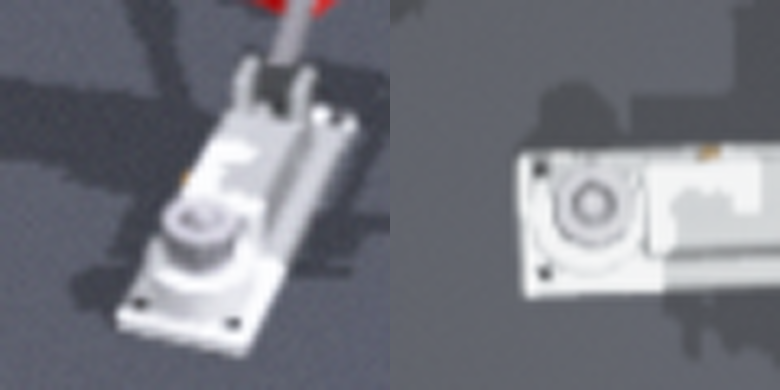

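The collar sits home on the spigot, at (200,232) on the left in the side view and (594,204) on the right in the top view. Next I grasp the saddle.

Emit:
{"api": "drive_tool", "payload": {"moves": [{"x":-1.5,"y":0,"z":50,"rx":0,"ry":0,"rz":0,"fingers":-0.65},{"x":-1.5,"y":0,"z":80,"rx":0,"ry":0,"rz":0,"fingers":-0.65},{"x":-1.5,"y":0,"z":80,"rx":0,"ry":0,"rz":0,"fingers":-0.65},{"x":-1.5,"y":0,"z":80,"rx":0,"ry":0,"rz":0,"fingers":1},{"x":-1.5,"y":0,"z":80,"rx":0,"ry":0,"rz":0,"fingers":1},{"x":-1.5,"y":0,"z":80,"rx":0,"ry":0,"rz":0,"fingers":1},{"x":-1.5,"y":0,"z":80,"rx":0,"ry":0,"rz":0,"fingers":1}], "force": 8}}

```text
time_s: 10.12
tool_pos: [0.4506, -0.2072, 0.0101]
tool_rot: [-180.0, -0.0, 2.8]
force: [0.7, 0.3, 1.2]
grip_width: 0.0498
grasp_force: 8.0
```

Emit:
{"api": "drive_tool", "payload": {"moves": [{"x":0,"y":0,"z":0,"rx":0,"ry":0,"rz":0,"fingers":-0.65},{"x":0,"y":0,"z":0,"rx":0,"ry":0,"rz":0,"fingers":-0.65},{"x":0,"y":0,"z":0,"rx":0,"ry":0,"rz":-1.57,"fingers":-0.65},{"x":0,"y":0,"z":0,"rx":0,"ry":0,"rz":-1.57,"fingers":-0.65},{"x":0,"y":0,"z":0,"rx":0,"ry":0,"rz":-1.57,"fingers":-0.65},{"x":0,"y":0,"z":0,"rx":0,"ry":0,"rz":-1.57,"fingers":-0.65},{"x":0,"y":0,"z":0,"rx":0,"ry":0,"rz":-1.57,"fingers":-0.65},{"x":0,"y":0,"z":0,"rx":0,"ry":0,"rz":-1.57,"fingers":-0.65},{"x":0,"y":0,"z":0,"rx":0,"ry":0,"rz":-1.57,"fingers":-0.65},{"x":0,"y":0,"z":0,"rx":0,"ry":0,"rz":-1.57,"fingers":-0.65},{"x":0,"y":0,"z":0,"rx":0,"ry":0,"rz":-1.57,"fingers":-0.65},{"x":0,"y":0,"z":0,"rx":0,"ry":0,"rz":-1.57,"fingers":-0.65},{"x":0,"y":0,"z":0,"rx":0,"ry":0,"rz":-1.57,"fingers":1},{"x":0,"y":0,"z":0,"rx":0,"ry":0,"rz":-1.57,"fingers":1},{"x":0,"y":0,"z":0,"rx":0,"ry":0,"rz":-1.57,"fingers":1},{"x":0,"y":0,"z":0,"rx":0,"ry":0,"rz":-1.57,"fingers":1}], "force": 15}}

```text
time_s: 12.12
tool_pos: [0.4507, -0.2074, 0.0101]
tool_rot: [180.0, 0.0, 92.7]
force: [0.1, 0.2, -0.8]
grip_width: 0.0497
grasp_force: 15.0
```

```bash
python3 go.py .6150 -.0592 .085 92.8
```

```text
t 12.12 at [ 0.4507 -0.2074  0.0101] [180.    0.   92.7] w 0.0497 F [ 0.1  0.2 -0.8] q7 36
shift [140.4 171.1 -74.9] rot [ 0.     0.    -0.002]
```

Emit:
{"api": "drive_tool", "payload": {"moves": [{"x":0,"y":0,"z":-50,"rx":0,"ry":0,"rz":0,"fingers":1},{"x":0,"y":0,"z":-85,"rx":0,"ry":0,"rz":0,"fingers":1},{"x":40,"y":50,"z":-85,"rx":0,"ry":0,"rz":0,"fingers":1},{"x":80,"y":98,"z":-85,"rx":0,"ry":0,"rz":0,"fingers":1},{"x":120,"y":146,"z":-85,"rx":0,"ry":0,"rz":0,"fingers":1},{"x":140,"y":171,"z":-75,"rx":0,"ry":0,"rz":0,"fingers":1},{"x":140,"y":171,"z":-75,"rx":0,"ry":0,"rz":0,"fingers":1},{"x":140,"y":171,"z":-75,"rx":0,"ry":0,"rz":0,"fingers":1}], "force": 15}}

```text
time_s: 13.12
tool_pos: [0.6138, -0.0608, 0.0846]
tool_rot: [-179.9, 0.1, 92.6]
force: [-0.4, -0.6, -0.3]
grip_width: 0.0497
grasp_force: 15.0
```

```bash
python3 go.py .6150 -.0592 .062 92.8
```

```text
t 13.12 at [ 0.6138 -0.0608  0.0846] [-1.799e+02  1.000e-01  9.260e+01] w 0.0497 F [-0.4 -0.6 -0.3] q7 17
shift [ 1.5  1.3 22.6] rot [-0.002  0.001 -0.003]
```

Emit:
{"api": "drive_tool", "payload": {"moves": [{"x":1.5,"y":1.3,"z":0,"rx":0,"ry":0,"rz":0,"fingers":1},{"x":1.5,"y":1.3,"z":5,"rx":0,"ry":0,"rz":0,"fingers":1},{"x":1.5,"y":1.3,"z":10,"rx":0,"ry":0,"rz":0,"fingers":1},{"x":1.5,"y":1.3,"z":13,"rx":0,"ry":0,"rz":0,"fingers":1},{"x":1.5,"y":1.3,"z":16,"rx":0,"ry":0,"rz":0,"fingers":1},{"x":1.5,"y":1.3,"z":18,"rx":0,"ry":0,"rz":0,"fingers":1},{"x":1.5,"y":1.3,"z":19.5,"rx":0,"ry":0,"rz":0,"fingers":1},{"x":1.5,"y":1.3,"z":20.5,"rx":0,"ry":0,"rz":0,"fingers":1},{"x":1.5,"y":1.3,"z":20.5,"rx":0,"ry":0,"rz":0,"fingers":1}], "force": 15}}

```text
time_s: 14.25
tool_pos: [0.616, -0.058, 0.0645]
tool_rot: [180.0, -0.0, 92.7]
force: [-0.7, 0.6, -1.1]
grip_width: 0.05
grasp_force: 15.0
```

Emit:
{"api": "drive_tool", "payload": {"moves": [{"x":0,"y":0,"z":0,"rx":0,"ry":0,"rz":0,"fingers":-0.5},{"x":0,"y":0,"z":0,"rx":0,"ry":0,"rz":0,"fingers":-0.5},{"x":0,"y":0,"z":0,"rx":0,"ry":0,"rz":0,"fingers":-0.5},{"x":0,"y":0,"z":-35,"rx":0,"ry":0,"rz":0,"fingers":-0.4},{"x":0,"y":0,"z":-35,"rx":0,"ry":0,"rz":0,"fingers":-0.4},{"x":-80,"y":0,"z":-35,"rx":0,"ry":0,"rz":0,"fingers":-0.4},{"x":-80,"y":0,"z":-35,"rx":0,"ry":0,"rz":0,"fingers":-0.4},{"x":-80,"y":0,"z":-35,"rx":0,"ry":0,"rz":0,"fingers":-0.4}], "force": 15}}

```text
time_s: 15.25
tool_pos: [0.619, -0.14, 0.0991]
tool_rot: [-180.0, 0.0, 92.5]
force: [-0.0, 0.4, -0.4]
grip_width: 0.0608
grasp_force: 0.0
```

```bash
python3 go.py .6194 -.1379 .032 92.8
python3 - <<'E'
from h import *
c=cam('side'); t=cam('top'); p=proj(c,[.6145,-.0595,.06]).astype(int); q=proj(t,[.62,.14,.09]).astype(int)
im=lambda c,p,r:cv2.resize(c['image'][p[1]-r:p[1]+r,p[0]-r:p[0]+r,::-1],(390,390),interpolation=cv2.INTER_CUBIC)
print(q);cv2.imwrite('pics/s3.png',np.hstack([im(c,p,40),im(t,q,15)]))
E
```

```text
t 15.25 at [ 0.619  -0.14    0.0991] [-180.     0.    92.5] w 0.0608 F [-0.   0.4 -0.4] q7 25
shift [ 2.1  0.5 67.1] rot [-0.001  0.    -0.006]
[204 165]
```

View pics/s3.png

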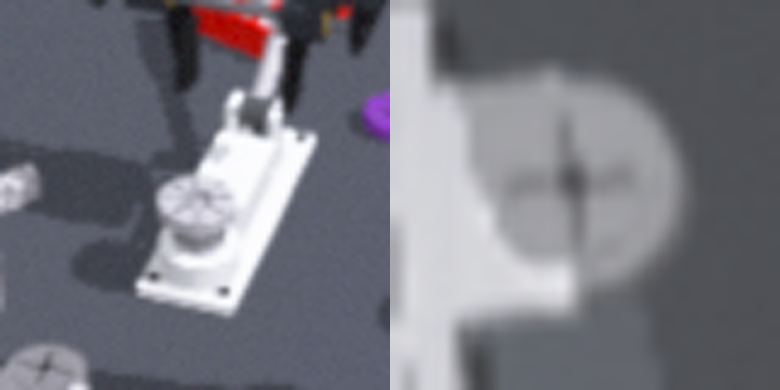

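The saddle is home at (195,205). The cross at (570,183) maps to top pixel (202.3,163.6), which agrees with the earlier reading. Next I grasp the pump block.

Emit:
{"api": "drive_tool", "payload": {"moves": [{"x":2,"y":0.5,"z":40,"rx":0,"ry":0,"rz":0,"fingers":-0.4},{"x":2,"y":0.5,"z":67,"rx":0,"ry":0,"rz":0,"fingers":-0.4},{"x":2,"y":0.5,"z":67,"rx":0,"ry":0,"rz":0,"fingers":-0.4},{"x":2,"y":0.5,"z":67,"rx":0,"ry":0,"rz":0,"fingers":1},{"x":2,"y":0.5,"z":67,"rx":0,"ry":0,"rz":0,"fingers":1},{"x":2,"y":0.5,"z":67,"rx":0,"ry":0,"rz":0,"fingers":1},{"x":2,"y":0.5,"z":67,"rx":0,"ry":0,"rz":0,"fingers":1}], "force": 25}}

```text
time_s: 16.23
tool_pos: [0.6185, -0.136, 0.0335]
tool_rot: [-179.8, -0.1, 92.7]
force: [-5.6, 0.9, 6.0]
grip_width: 0.0399
grasp_force: 25.0
```

```bash
python3 go.py .6324 .0641 .032 97.3
```

```text
t 16.23 at [ 0.6185 -0.136   0.0335] [-1.798e+02 -1.000e-01  9.270e+01] w 0.0399 F [-5.6  0.9  6. ] q7 27
shift [199.3  23.2   1.7] rot [-0.003 -0.001 -0.081]
```

Emit:
{"api": "drive_tool", "payload": {"moves": [{"x":0,"y":0,"z":-2,"rx":0,"ry":0,"rz":0,"fingers":1},{"x":15,"y":5,"z":-2,"rx":0,"ry":0,"rz":-0.03,"fingers":1},{"x":35,"y":11,"z":-2,"rx":0,"ry":0,"rz":-0.06,"fingers":1},{"x":55,"y":14,"z":-2,"rx":0,"ry":0,"rz":-0.08,"fingers":1},{"x":75,"y":16,"z":-2,"rx":0,"ry":0,"rz":-0.08,"fingers":1},{"x":95,"y":17,"z":-2,"rx":0,"ry":0,"rz":-0.08,"fingers":1},{"x":110,"y":17.5,"z":-2,"rx":0,"ry":0,"rz":-0.08,"fingers":1},{"x":125,"y":18,"z":-2,"rx":0,"ry":0,"rz":-0.08,"fingers":1},{"x":125,"y":18,"z":-2,"rx":0,"ry":0,"rz":-0.08,"fingers":1}], "force": 25}}

```text
time_s: 17.35
tool_pos: [0.6321, -0.0075, 0.0343]
tool_rot: [-180.0, -0.1, 97.4]
force: [0.1, 0.4, -10.6]
grip_width: 0.0402
grasp_force: 25.0
```

```bash
python3 go.py .6321 .0661 .0335 97.3
```

```text
t 17.35 at [ 0.6321 -0.0075  0.0343] [-1.80e+02 -1.00e-01  9.74e+01] w 0.0402 F [  0.1   0.4 -10.6] q7 19
shift [73.   9.5  0.9] rot [-0.    -0.002  0.002]
```

Run:
```python
from h import *
t=cam('top'); s=cam('side')
for n,c in(('t',t),('s',s)):
    p=proj(c,[.622,.070,.066]).astype(int); print(n,p)
    im=cv2.resize(c['image'][p[1]-25:p[1]+25,p[0]-25:p[0]+25,::-1],(390,390),interpolation=cv2.INTER_CUBIC)
    globals()[n+'i']=im
cv2.imwrite('pics/s4.png',np.hstack([ti,si]))
```

```text
t [230 166]
s [223 207]
```

View pics/s4.png

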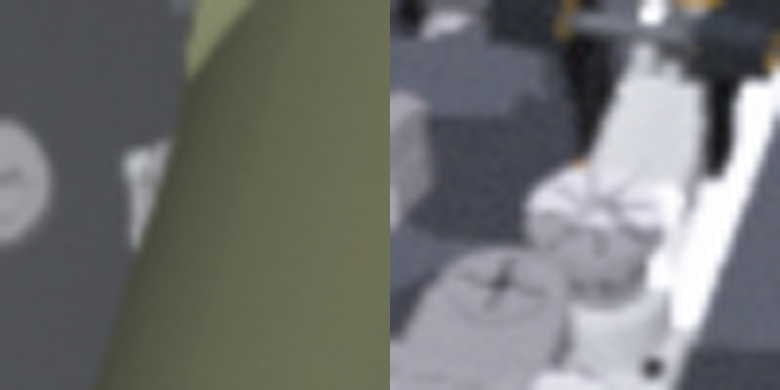

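The side view shows the saddle top's centre at patch (598,210), pixel (224.2,208.4). The lug cross is at (503,285), pixel (212.0,218.0).

```bash
python3 - <<'E'
from h import *
s=cam('side'); a=onz(s,224.2,208.4,.067); b=onz(s,212.0,218.0,.096); print(a,b,b-a)
E
python3 go.py .6321 .0661 .0335 97.3
```

```text
[0.61990197 0.07256604 0.067     ] [0.62040363 0.14672988 0.096     ] [0.00050167 0.07416385 0.029     ]
t 17.5 at [ 0.6322 -0.0115  0.0346] [-1.80e+02  1.00e-01  9.72e+01] w 0.0397 F [ -0.3  -0.7 -11.4] q7 19
shift [77.   9.7  1. ] rot [-0.     0.001 -0.002]
```

Emit:
{"api": "drive_tool", "payload": {"moves": [{"x":15,"y":2,"z":0,"rx":0,"ry":0,"rz":0,"fingers":1},{"x":30,"y":4,"z":0,"rx":0,"ry":0,"rz":0,"fingers":1},{"x":45,"y":6,"z":0,"rx":0,"ry":0,"rz":0,"fingers":1},{"x":58,"y":8,"z":0,"rx":0,"ry":0,"rz":0,"fingers":1},{"x":68,"y":9,"z":0,"rx":0,"ry":0,"rz":0,"fingers":1},{"x":76,"y":9.7,"z":0,"rx":0,"ry":0,"rz":0,"fingers":1},{"x":76,"y":9.7,"z":0,"rx":0,"ry":0,"rz":0,"fingers":1},{"x":76,"y":9.7,"z":0.5,"rx":0,"ry":0,"rz":0,"fingers":1},{"x":76,"y":9.7,"z":1,"rx":0,"ry":0,"rz":0,"fingers":1},{"x":76,"y":9.7,"z":1.2,"rx":0,"ry":0,"rz":0,"fingers":1},{"x":76,"y":9.7,"z":1.2,"rx":0,"ry":0,"rz":0,"fingers":1}], "force": 25}}

```text
time_s: 18.88
tool_pos: [0.6325, 0.0656, 0.0337]
tool_rot: [180.0, 0.0, 97.2]
force: [-0.8, -1.6, -7.8]
grip_width: 0.0396
grasp_force: 25.0
```

```bash
python3 go.py .6323 .0652 .0335 97.3
```

```text
t 18.88 at [0.6325 0.0656 0.0337] [180.    0.   97.2] w 0.0396 F [-0.8 -1.6 -7.8] q7 11
shift [-0.4 -0.2  0.2] rot [ 0.     0.    -0.001]
```

Emit:
{"api": "drive_tool", "payload": {"moves": [{"x":0,"y":0,"z":0.6,"rx":0,"ry":0,"rz":0,"fingers":1},{"x":0,"y":0,"z":0.8,"rx":0,"ry":0,"rz":0,"fingers":-0.4},{"x":0,"y":0,"z":0,"rx":0,"ry":0,"rz":0,"fingers":-0.4},{"x":0,"y":0,"z":0,"rx":0,"ry":0,"rz":0,"fingers":-0.4},{"x":0,"y":0,"z":-40,"rx":0,"ry":0,"rz":0,"fingers":-0.4},{"x":0,"y":0,"z":-80,"rx":0,"ry":0,"rz":0,"fingers":-0.4},{"x":0,"y":0,"z":-140,"rx":0,"ry":0,"rz":0,"fingers":-0.4},{"x":-180,"y":0,"z":-140,"rx":0,"ry":0,"rz":0,"fingers":-0.4},{"x":-180,"y":0,"z":-140,"rx":0,"ry":0,"rz":0,"fingers":-0.4},{"x":-180,"y":0,"z":-140,"rx":0,"ry":0,"rz":0,"fingers":-0.4},{"x":-180,"y":0,"z":-140,"rx":0,"ry":0,"rz":0,"fingers":-0.4},{"x":-180,"y":0,"z":-140,"rx":0,"ry":0,"rz":0,"fingers":-0.4}], "force": 25}}

```text
time_s: 20.38
tool_pos: [0.6553, -0.1114, 0.1735]
tool_rot: [180.0, -0.1, 97.3]
force: [-0.1, 0.8, 0.2]
grip_width: 0.0608
grasp_force: 0.0
```

```bash
python3 - <<'E'
from h import *
s=cam('side');t=cam('top')
im=lambda c,p,r:cv2.resize(c['image'][p[1]-r:p[1]+r,p[0]-r:p[0]+r,::-1],(400,400),interpolation=cv2.INTER_CUBIC)
p=proj(s,[.622,.12,.07]).astype(int);q=proj(t,[.635,.03,.05]).astype(int);print(p,q)
cv2.imwrite('pics/s5.png',np.hstack([im(s,p,30),im(t,q,60)]))
E
python3 go.py .655 -.113 .15 97.3
```

```text
[216 218] [244 163]
t 20.48 at [ 0.6555 -0.1096  0.1733] [ 1.80e+02 -1.00e-01  9.75e+01] w 0.0613 F [-0.3  0.8 -0.5] q7 26
shift [-3.3 -0.9 23.3] rot [ 0.    -0.001  0.003]
```

View pics/s5.png

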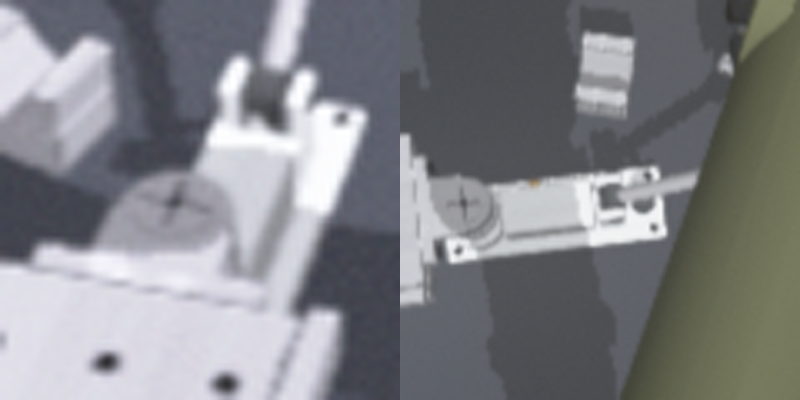

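The side patch shows the saddle hidden under the lug, with the cross at (175,203). In the top patch the foot corners are at (656,167), (665,238) and (447,264), and the cross is at (463,204). I'll check the centring from those.

Run:
```python
from h import *
t=cam('top')
a=onz(t,260.3,152.6,.01);b=onz(t,263.0,173.9,.01);c=onz(t,197.6,181.7,.01);k=onz(t,202.4,163.7,.096)
ax=c-b; L=np.linalg.norm(ax); ax/=L; n=np.array([-ax[1],ax[0],0])
print('L',L,'W',np.linalg.norm(a-b),'yaw',np.degrees(np.arctan2(ax[1],ax[0])))
for o in (c-ax*.03-n*.032, (a+b)/2+ax*.165, b+ax*.165-n*.032): print('ram',o,'cross-ram along/across',(k-o)@ax,(k-o)@n)
```

```text
L 0.1948910185152237 W 0.064622456324131 yaw 97.41407859497228
ram [0.62133689 0.14402271 0.01      ] cross-ram along/across -0.0006801332701103779 -0.0023238401679949736
ram [0.62161455 0.14429881 0.01      ] cross-ram along/across -0.0009180889833562396 -0.0020128694151771184
ram [0.62132282 0.14413078 0.01      ] cross-ram along/across -0.0007891147548866764 -0.002323840167994878
```

The camera puts the ram within about 3 mm of the cross, which is inside the 10 mm tolerance. Next I pinch the handle grip.

```bash
python3 go.py .655 -.1126 .114 97.3
```

```text
t 20.52 at [ 0.6554 -0.1096  0.1733] [ 1.80e+02 -1.00e-01  9.75e+01] w 0.0606 F [ 0.4 -0.9  0.4] q7 26
shift [-3.  -0.9 59.3] rot [ 0.    -0.001  0.003]
```

Emit:
{"api": "drive_tool", "payload": {"moves": [{"x":-3,"y":-0.5,"z":30,"rx":0,"ry":0,"rz":0,"fingers":-0.4},{"x":-3,"y":-0.5,"z":59,"rx":0,"ry":0,"rz":0,"fingers":-0.4},{"x":-3,"y":-0.5,"z":59,"rx":0,"ry":0,"rz":0,"fingers":-0.4},{"x":-3,"y":-0.5,"z":59,"rx":0,"ry":0,"rz":0,"fingers":1},{"x":-3,"y":-0.5,"z":59,"rx":0,"ry":0,"rz":0,"fingers":1},{"x":-3,"y":-0.5,"z":59,"rx":0,"ry":0,"rz":0,"fingers":1},{"x":-3,"y":-0.5,"z":59,"rx":0,"ry":0,"rz":0,"fingers":1},{"x":-3,"y":-0.5,"z":59,"rx":0,"ry":0,"rz":0,"fingers":1}], "force": 30}}

```text
time_s: 21.52
tool_pos: [0.6552, -0.1153, 0.1147]
tool_rot: [180.0, 0.0, 97.3]
force: [0.2, 0.4, 0.6]
grip_width: 0.0212
grasp_force: 30.0
```

```bash
python3 go.py .655 -.1126 .114 97.3
```

```text
t 21.52 at [ 0.6552 -0.1153  0.1147] [180.    0.   97.3] w 0.0212 F [0.2 0.4 0.6] q7 27
shift [2.7 0.1 0.7] rot [ 0.001  0.    -0.   ]
```

Emit:
{"api": "drive_tool", "payload": {"moves": [{"x":-2.6,"y":0,"z":5,"rx":0,"ry":0,"rz":0,"fingers":1},{"x":-5,"y":0,"z":10,"rx":0,"ry":0,"rz":0,"fingers":1},{"x":-7,"y":0,"z":14.5,"rx":0,"ry":0,"rz":0,"fingers":1},{"x":-9,"y":0,"z":19.5,"rx":0,"ry":0,"rz":0,"fingers":1},{"x":-10.7,"y":0,"z":24,"rx":0,"ry":0,"rz":0,"fingers":1},{"x":-12.1,"y":0,"z":28.5,"rx":0,"ry":0,"rz":0,"fingers":1},{"x":-12.1,"y":0,"z":28.5,"rx":0,"ry":0,"rz":0,"fingers":1}], "force": 35}}

```text
time_s: 22.4
tool_pos: [0.657, -0.1271, 0.0875]
tool_rot: [179.9, -0.0, 97.3]
force: [-3.6, 2.0, 14.9]
grip_width: 0.021
grasp_force: 35.0
```

```bash
python3 go.py .6565 -.128 .08 97.3
```

```text
t 22.4 at [ 0.657  -0.1271  0.0875] [179.9  -0.   97.3] w 0.021 F [-3.6  2.  14.9] q7 29
shift [-0.8 -0.6  7.5] rot [ 0.001 -0.001 -0.   ]
```

Emit:
{"api": "drive_tool", "payload": {"moves": [{"x":-1.5,"y":-0.3,"z":5,"rx":0,"ry":0,"rz":0,"fingers":1},{"x":-2.8,"y":-0.5,"z":10,"rx":0,"ry":0,"rz":0,"fingers":1},{"x":-3.8,"y":-0.5,"z":15,"rx":0,"ry":0,"rz":0,"fingers":1},{"x":-4.8,"y":-0.5,"z":20,"rx":0,"ry":0,"rz":0,"fingers":1},{"x":-5.5,"y":-0.5,"z":25,"rx":0,"ry":0,"rz":0,"fingers":1},{"x":-6.1,"y":-0.5,"z":30,"rx":0,"ry":0,"rz":0,"fingers":1},{"x":-6.4,"y":-0.5,"z":33,"rx":0,"ry":0,"rz":0,"fingers":1},{"x":-6.4,"y":-0.5,"z":33,"rx":0,"ry":0,"rz":0,"fingers":1},{"x":-6.4,"y":-0.5,"z":33,"rx":0,"ry":0,"rz":0,"fingers":1}], "force": 35}}

```text
time_s: 23.52
tool_pos: [0.6579, -0.1345, 0.055]
tool_rot: [179.8, 0.1, 97.3]
force: [-2.6, 0.2, 13.9]
grip_width: 0.0206
grasp_force: 34.3
```

Run:
```python
from h import *
import pickle
o=sensors.get_obs(); print(o['tool_pos'],o['force'],o['grip_width'])
g0=cv2.cvtColor(pickle.load(open('side0.pkl','rb'))['image'],cv2.COLOR_RGB2GRAY)
s=cam('side'); g1=cv2.cvtColor(s['image'],cv2.COLOR_RGB2GRAY)
# vertical shift of plate features (lug cross) by template matching
for nm,(u,v),r in(('cross',(212,218),8),('hole',(184,240),7)):
    T=g0[v-r:v+r+1,u-r:u+r+1]; S=g1[v-r-10:v+r+11,u-r-10:u+r+11]
    m=cv2.matchTemplate(S,T,cv2.TM_CCOEFF_NORMED); _,b,_,l=cv2.minMaxLoc(m); print(nm,b,np.array(l)-10)
print('expected px for 11mm lift at cross',proj(s,[.622,.1435,.107])-proj(s,[.622,.1435,.096]))
```

```text
[ 0.65792531 -0.13454264  0.05502123] [-2.55651733  0.20160978 13.91109279] 0.020620878615114774
cross 0.6954127550125122 [-8  8]
hole 0.9196392297744751 [ 0 -2]
expected px for 11mm lift at cross [-0.22961395 -3.13082547]
```

Emit:
{"api": "drive_tool", "payload": {"moves": [{"x":0,"y":-0.3,"z":1.5,"rx":0,"ry":0,"rz":0,"fingers":1},{"x":0,"y":-0.3,"z":2,"rx":0,"ry":0,"rz":0,"fingers":1},{"x":0,"y":-0.3,"z":2,"rx":0,"ry":0,"rz":0,"fingers":1},{"x":0,"y":-0.3,"z":2,"rx":0,"ry":0,"rz":0,"fingers":1}], "force": 35}}

```text
time_s: 24.08
tool_pos: [0.6579, -0.1348, 0.0533]
tool_rot: [179.8, 0.1, 97.3]
force: [-2.8, -1.1, 14.3]
grip_width: 0.0206
grasp_force: 34.2
```

Run:
```python
from h import *
import pickle
g0=cv2.cvtColor(pickle.load(open('side0.pkl','rb'))['image'],cv2.COLOR_RGB2GRAY)
s=cam('side'); g1=cv2.cvtColor(s['image'],cv2.COLOR_RGB2GRAY)
up=lambda g:cv2.resize(g,None,fx=4,fy=4,interpolation=cv2.INTER_CUBIC)
g0,g1=up(g0),up(g1)
for nm,(u,v) in(('cross',(212,218)),('hole',(184,240)),('hole2',(220,246)),('farhole',(142,319))):
    u,v,r=4*u,4*v,26
    S=g1[v-r-20:v+r+21,u-r-20:u+r+21]; m=cv2.matchTemplate(S,g0[v-r:v+r+1,u-r:u+r+1],cv2.TM_CCOEFF_NORMED); _,b,_,l=cv2.minMaxLoc(m); print(nm,round(b,2),(np.array(l)-20)/4)
o=sensors.get_obs(); print(o['time_s'],o['tool_pos'],o['force'])
```

```text
cross 0.68 [-1.5 -2. ]
hole 0.99 [-0.5 -1.5]
hole2 0.96 [-0.5 -1.5]
farhole 0.99 [-0.25  0.5 ]
24.125 [ 0.6579207  -0.13477199  0.05328519] [-1.83602541 -0.73515642 13.37812553]
```

Run:
```python
from h import *
s=cam('side'); d=np.array([-.1271,.9919,0]); P0=np.array([.622,.1435,0])
for nm,(u,v) in(('hole',(184,240)),('hole2',(220,246)),('farhole',(142,319))):
    X=onz(s,u,v,.096); r=(X-P0)@d-.315
    for a in(.018,.027,.035):
        for hz in (.03,.07):
            dz=-r*a; dx=(.096-hz)*a
            print(nm,round(r,3),a,hz,(proj(s,X+[0,0,dz]+d*dx)-proj(s,X)).round(2))
```

```text
hole -0.223 0.018 0.03 [-0.36 -0.8 ]
hole -0.223 0.018 0.07 [-0.25 -1.01]
hole -0.223 0.027 0.03 [-0.54 -1.2 ]
hole -0.223 0.027 0.07 [-0.37 -1.52]
hole -0.223 0.035 0.03 [-0.7  -1.55]
hole -0.223 0.035 0.07 [-0.48 -1.97]
hole2 -0.225 0.018 0.03 [-0.22 -0.79]
hole2 -0.225 0.018 0.07 [-0.13 -1.02]
hole2 -0.225 0.027 0.03 [-0.32 -1.19]
hole2 -0.225 0.027 0.07 [-0.19 -1.53]
hole2 -0.225 0.035 0.03 [-0.42 -1.55]
hole2 -0.225 0.035 0.07 [-0.24 -1.98]
farhole -0.009 0.018 0.03 [-0.3  0.5]
farhole -0.009 0.018 0.07 [-0.13  0.17]
farhole -0.009 0.027 0.03 [-0.44  0.75]
farhole -0.009 0.027 0.07 [-0.19  0.26]
farhole -0.009 0.035 0.03 [-0.58  0.97]
farhole -0.009 0.035 0.07 [-0.24  0.33]
```

Emit:
{"api": "drive_tool", "payload": {"moves": [{"x":0,"y":0,"z":1,"rx":0,"ry":0,"rz":0,"fingers":1},{"x":0,"y":0,"z":2,"rx":0,"ry":0,"rz":0,"fingers":1},{"x":0,"y":0,"z":3,"rx":0,"ry":0,"rz":0,"fingers":1},{"x":0,"y":0,"z":3,"rx":0,"ry":0,"rz":0,"fingers":1}], "force": 35}}

```text
time_s: 24.68
tool_pos: [0.658, -0.135, 0.0504]
tool_rot: [179.8, 0.1, 97.2]
force: [-2.2, -0.1, 14.4]
grip_width: 0.0204
grasp_force: 34.0
```

Emit:
{"api": "drive_tool", "payload": {"moves": [{"x":0,"y":0,"z":1,"rx":0,"ry":0,"rz":0,"fingers":1},{"x":0,"y":0,"z":1,"rx":0,"ry":0,"rz":0,"fingers":1},{"x":0,"y":0,"z":1,"rx":0,"ry":0,"rz":0,"fingers":1},{"x":0,"y":0,"z":1,"rx":0,"ry":0,"rz":0,"fingers":1},{"x":0,"y":0,"z":1,"rx":0,"ry":0,"rz":0,"fingers":1},{"x":0,"y":0,"z":1,"rx":0,"ry":0,"rz":0,"fingers":1}], "force": 45}}

```text
time_s: 25.42
tool_pos: [0.658, -0.1352, 0.0496]
tool_rot: [179.8, 0.1, 97.2]
force: [-2.4, -0.2, 16.0]
grip_width: 0.0206
grasp_force: 43.8
```

Run:
```python
from h import *
import pickle
g0=cv2.cvtColor(pickle.load(open('side0.pkl','rb'))['image'],cv2.COLOR_RGB2GRAY)
up=lambda g:cv2.resize(g,None,fx=8,fy=8,interpolation=cv2.INTER_CUBIC)
G0=up(g0)
for k in range(2):
  s=cam('side'); g1=up(cv2.cvtColor(s['image'],cv2.COLOR_RGB2GRAY))
  for nm,(u,v) in(('hole',(184,240)),('hole2',(220,246)),('farhole',(142,319))):
    u,v,r=8*u,8*v,50
    S=g1[v-r-40:v+r+41,u-r-40:u+r+41]; m=cv2.matchTemplate(S,G0[v-r:v+r+1,u-r:u+r+1],cv2.TM_CCOEFF_NORMED); _,b,_,l=cv2.minMaxLoc(m); print(nm,round(b,2),(np.array(l)-40)/8)
o=sensors.get_obs(); print(o['time_s'],o['tool_pos'],o['force'])
```

```text
hole 0.99 [-0.625 -1.75 ]
hole2 0.97 [-0.375 -1.75 ]
farhole 0.99 [-0.25  0.5 ]
hole 0.99 [-0.5  -1.75]
hole2 0.97 [-0.375 -1.75 ]
farhole 0.99 [-0.25  0.5 ]
25.525 [ 0.65801213 -0.1351496   0.04956881] [-3.01762072 -0.21235692 15.49302502]
```

The plate lift matches about 0.035 rad and holds steady, and the load on the tool stays at about 15 N. I'm handing in now.

```bash
python3 -c "
from cell import workorder
print(workorder.sign_off())"
```

```text
the job is handed in; nothing more can be done
None
```

I handed the job in at about 25.5 s: collar and saddle home on the spigot, jack about 3 mm off the lift point by camera, sine plate raised about 0.03 rad, handle still held down; the judge returned no verdict.

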